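# Unlock the mill dish and lift it out with its ball centred

### The job

The steel mill dish is locked in the round bayonet holder on the worktop, with a ceramic ball lying loose in its middle. Take it by the bar of its handle, turn it about a quarter turn anticlockwise (seen from above) until you feel its lug come gently up against the stop pin, then lift it straight out and finish holding it still in the gripper, level, with its underside at least 10 cm above the worktop and the ball resting in the middle. Keep the dish level and the ball near the middle all the way, and leave the other things on the worktop where they are.

Things in the scene. Friction and masses are not known exactly. Their poses are not given: they have to be found in the camera images.
- dish: Round steel dish, 120 mm across, rim 22 mm high, about 0.3 kg, standing in the holder on a 60 mm foot. Origin: centre of the foot's underside; z up. Two lugs (14 mm wide, 6 mm thick, 10 to 16 mm above the underside) reach out to 74 mm from the axis along +x and -x. A rigid arched handle stands over it in its xz plane: 8 mm wire legs at x = +-55 mm, carrying a grey bar along x.
- dish_grip (a point): Centre of the grey bar of the dish's handle, 75 mm above the dish's underside. The bar is 56 mm long (dish x), 14 mm wide (dish y; grip across this) and 18 mm high, and lies 37 mm above the top of the ball.
- dish_lug (a point): Middle of the outer end part of the lug on the dish's +x side, 67 mm from the dish's axis and 13 mm above its underside: this is the lug that meets the stop pin.
- dish_centre (a point): Point on the dish's axis 24 mm above its underside, where the ball's centre is when it lies in the middle. The hollow is a shallow cone, sloping 6 degrees out to 25 mm and 13 degrees beyond: the ball rolls off the middle if the dish tilts by more than 6 degrees or is jerked.
- ball_center (a point): Centre of the loose white ceramic ball, 28 mm across, 45 g.
- holder: Fixed grey round base plate, 190 mm across and 10 mm thick, lying on the worktop at any yaw. Origin: centre of its underside. The dish's foot stands on the plate (dish underside 10 mm above the worktop) inside a low steel centring ring, 66 mm inside and 6 mm high, on the holder's axis, and turns there with light sliding friction.
- holder_claw (a point): Underside of the overhang of one of two equal steel claws at the holder's +x and -x sides (this: +x), 74 mm from its axis. They rise 33 mm above the worktop, overhang the lugs by 2 mm and keep the dish from being lifted. Their clockwise end is closed. The lugs start under them (dish x 0 to 0.1 rad anticlockwise of holder x) and are clear once dish x is 0.4 rad anticlockwise of holder x.
- stop: Fixed part that carries the stop pin. Origin: on the holder's axis, 10 mm above the worktop; its x axis points to the pin.
- stop_pin (a point): Middle of the upright steel stop pin, 10 mm thick and 18 mm high, 68 mm from the holder's axis, 1.62 to 1.85 rad anticlockwise of the holder's x axis. The lug's side meets it when the dish's x axis is about 0.18 rad short of the pin; the turn from the start is 1.3 to 1.7 rad.
- mixing_bowl: Green rubber bowl, 115 mm across, 70 mm high; origin under its centre. Leave alone.
- probe_b: Thin light blue dental probe, 178 mm long, lying flat; origin under its middle. Leave alone.
- spatula_a: Dark blue-handled spatula, 177 mm long, lying flat; origin under its middle. Leave alone.
- study_model_c: Yellowish plaster jaw model, 52x63x32 mm; origin under its centre. Leave alone.

How it is judged:
By the outcome, as a careful person would: the job done as asked, in the order asked, and still so for the second after the job is handed in, while the arm keeps its last pose, push and grip.
It also fails if it takes over 48 s, if anything falls off the work surface, if the arm or the gripper's body presses on something with over 40 N, if the wrist force passes 120 N, or if a joint passes its speed limit or range.

### The arm

A 7-joint arm with a two-finger parallel gripper is mounted at the origin on a cart in front of the work surface, level with it; the furniture and walls round the work are solid. World frame = base frame: x ahead of the robot, y to its left, z up, the work surface at z = 0. Lengths are in mm, angles in rad, forces in N, time in s.
With the tool pointing down it reaches from about 350 to 900 mm from the base axis. Payload 8.1 kg.
Tool frame: the origin (TCP) lies at the very end of the fingers, on their centre line; the grasp point (between the pads) lies 19 mm behind it; z points along the fingers, y is the line along which they close (so a half turn about z gives the same grasp; the last joint's range is limited). The gripper opens to 92 mm and grips with 3 to 60 N. Pads are 19 mm wide; open, the fingers measure 130 mm over their backs; the gripper's body (75 mm by 190 mm) begins 47 mm behind the grasp point.
Start: joints at [-1.325, 0.434, 0.025, 1.573, -0.012, 1.134, -0.075], TCP at [213.634, 587.369, 226.742] pointing down, gripper open.
Joint ranges: [-2.62, 2.62], [-0.44, 2.09], [-1.27, 1.32], [0.08, 2.57], [-1.32, 4.46], [0.12, 2], [-2.74, 2.74]. Speed limits (rad/s): [2.22, 2.22, 3.01, 3.01, 3.14, 3.14, 3.14].

### API

Orientations are given as a rotation vector (axis times angle).
In Python, from cell import manip gives the robot as it stands. The module is installed in compiled form; this text tells all that it offers.
- The arm moves only by the tool send_rows, never from a script. Its argument "deltas" is a list of rows, each an object with "travel": the shift along the tool's x, y, z as a fraction of full scale, a list of three; "roll": the turn about the tool's z as a fraction of full scale. In form: [{"travel": [x, y, z], "roll": roll}, ...]. A call has 1 to 20 rows; each row is the pose to reach, as a shift and turn from the pose commanded when the call began, along the tool's axes at that moment, turning the shorter way round; what a row does not reach only later rows make up. Full scale, the value 1, is 0.15 m for a shift and pi rad for a turn. A row lasts 1/8 s, in which the tool goes at most 62.5 mm and 10.7 degrees, less where a joint would pass 70% of its speed; a pose out of reach is approached as far as the arm can. A call with a number of a shift or a turn outside -1 to 1 is refused whole. A call with a gripper value outside its range is refused whole. "claw" is the opening, from -1 (shut) to 1 (fully open), set as the call begins (left out, the last holds). The fingers move at their own pace and stop on an object; "force" is the grip in N (left out, the last holds). Time passes only in rows, so rows that repeat a pose let the fingers close. It gives the time, the measured TCP pose, the force, the opening and the grip force at its end, in the units of the state.
- manip.observe(): the state, without advancing time (a new reading comes with each control period).
- manip.camera(name): name is "scene" or "top"; returns a dict with "image" (480x640x3 uint8, red, green, blue), "K" (3x3 intrinsics, pixels), "cam_to_world" (4x4, takes a point from camera to world coordinates). Camera axes: x right, y up, looking along -z (the intrinsics and any distortion apply to the point x, -y, -z); pixel columns grow to the right and rows downward; lengths in mm; the calibration is good to about 2 mm. A picture is of the moment at which its call begins. There is no depth.
- manip.close_job(): hands the job in; it is judged then, once.
The state is a dict: "time_s": time; "joints": joint angles; "qvel": joint speeds; "joint_torque": joint torques, N m; "tool_pos": TCP position; "eef_rot": TCP orientation; "force": force on the tool from outside, world axes, zero at the start; "wrist_torque": the same for the moment, N m; "gripper_width": finger opening in mm; "finger_force": force on a finger pad.
Only numpy, scipy, OpenCV 4.12 (cv2) and the standard library are available. Lean on these libraries where they do the work, as an engineer would, in place of code of your own. Each camera call takes 0.05 s, during which the arm holds its last target. There are 200 camera calls.

## Working session

There is one attempt and no reset: what is moved stays moved. The work goes in short steps, Python scripts to look and compute and a tool call to move; the robot and the scene stay as the last step left them, time stands still between calls to the robot, and variables do not carry over. Pictures are saved under pics/ and viewed, at most 10 in all, crops included, and the job is handed in when it is done.

Besides the shell and the picture viewer there is one more tool, called in YAML: its name, and indented under it one key for each argument. send_rows: Moves the arm, as the interface text tells. Shift numbers are shares of 0.15 m and turn numbers shares of pi rad, none past 1 either way. Its arguments: {"type":"object","properties":{"deltas":{"type":"array"},"claw":{"type":"number"},"force":{"type":"number"}},"required":["deltas"]}

```bash
mkdir -p pics
python3 - <<'E'
from cell import manip
import cv2,numpy as np,pickle
d={}
for n in("scene","top"):
    c=manip.camera(n);d[n]=c;cv2.imwrite(f"pics/{n}0.png",c["image"][:,:,::-1]);print(n,c["K"].tolist(),c["cam_to_world"].round(4).tolist(),[k for k in c])
pickle.dump(d,open("c0.pkl","wb"))
print(manip.observe())
E
```

```text
scene [[445.06771151583666, 0.0, 319.0792386909858], [0.0, 445.06771151583666, 241.97043445448864], [0.0, 0.0, 1.0]] [[-0.5013, 0.4471, -0.7408, -71.4265], [-0.8651, -0.2767, 0.4183, 424.7652], [-0.018, 0.8506, 0.5255, 538.0383], [0.0, 0.0, 0.0, 1.0]] ['image', 'K', 'cam_to_world']
top [[581.4893268287398, 0.0, 327.9747552216554], [0.0, 581.4893268287398, 232.51809180388878], [0.0, 0.0, 1.0]] [[-0.0128, 0.9911, -0.1322, 406.362], [-0.9999, -0.0111, 0.0132, 45.797], [0.0116, 0.1323, 0.9911, 1316.6192], [0.0, 0.0, 0.0, 1.0]] ['image', 'K', 'cam_to_world']
{'time_s': 0.1, 'joints': array([-1.32460186,  0.43517487,  0.02501299,  1.5739836 , -0.01162966,
        1.13401396, -0.07508575]), 'qvel': array([-0.00038698,  0.00041828, -0.00164727, -0.00341149,  0.00086951,
        0.00176715, -0.00033456]), 'joint_torque': array([ 3.03145520e-03, -6.69121385e+01,  9.87894014e-01, -3.15147114e+01,
       -6.05304586e-02,  3.73167882e-02,  8.63103833e-05]), 'tool_pos': array([213.50989197, 586.91725547, 226.01921454]), 'eef_rot': array([-5.45249130e-01, -3.09378257e+00,  2.24357422e-03]), 'force': array([-0.09792812,  0.65780842, -1.17828331]), 'wrist_torque': array([ 0.02709362, -0.01492521,  0.00117126]), 'finger_force': 0.0, 'gripper_width': 91.8760537528702}
```

View pics/scene0.png

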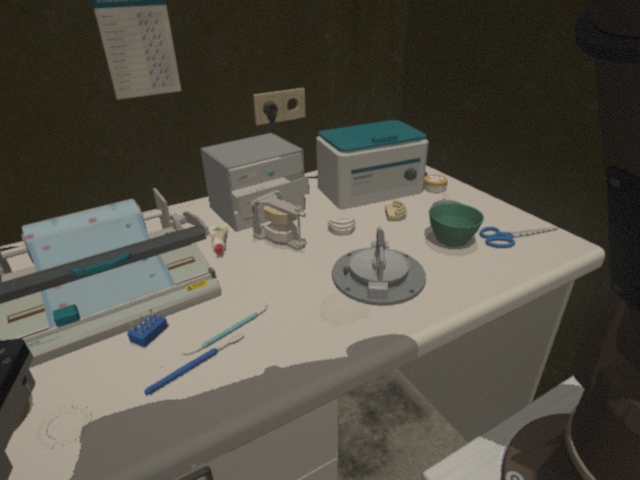

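View pics/top0.png

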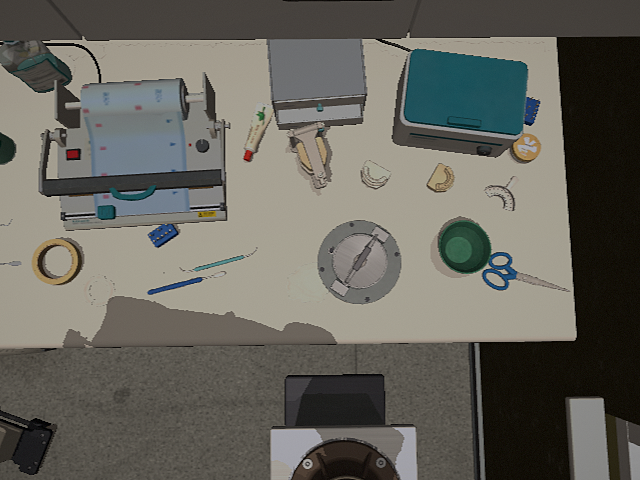

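The scene view shows the holder at about (379,273) with the handle nearly edge-on. In the top view it is centred near (360,262), with claws at about (381,236) and (340,288). I'll enlarge both.

Run:
```python
import cv2,pickle,numpy as np
d=pickle.load(open("c0.pkl","rb"))
a=d["top"]["image"][212:312,310:410,::-1];b=d["scene"]["image"][220:305,325:435,::-1]
cv2.imwrite("pics/tz.png",cv2.resize(a,None,fx=6,fy=6,interpolation=cv2.INTER_CUBIC))
cv2.imwrite("pics/sz.png",cv2.resize(b,None,fx=7,fy=7,interpolation=cv2.INTER_CUBIC))
```

```text
(no output)
```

View pics/tz.png

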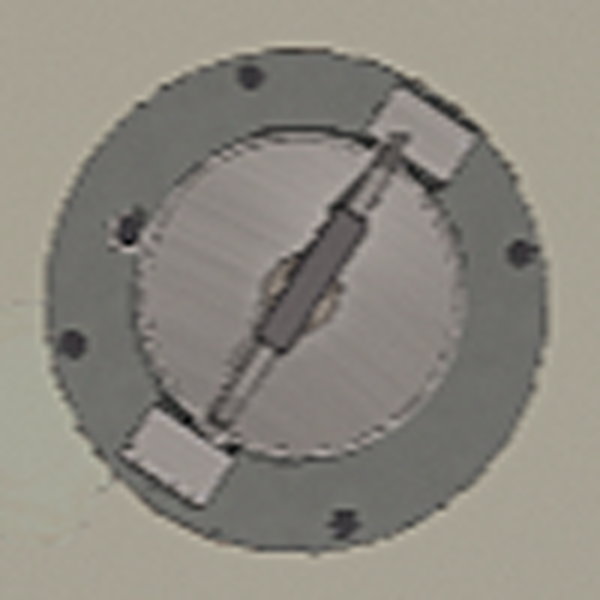

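View pics/sz.png

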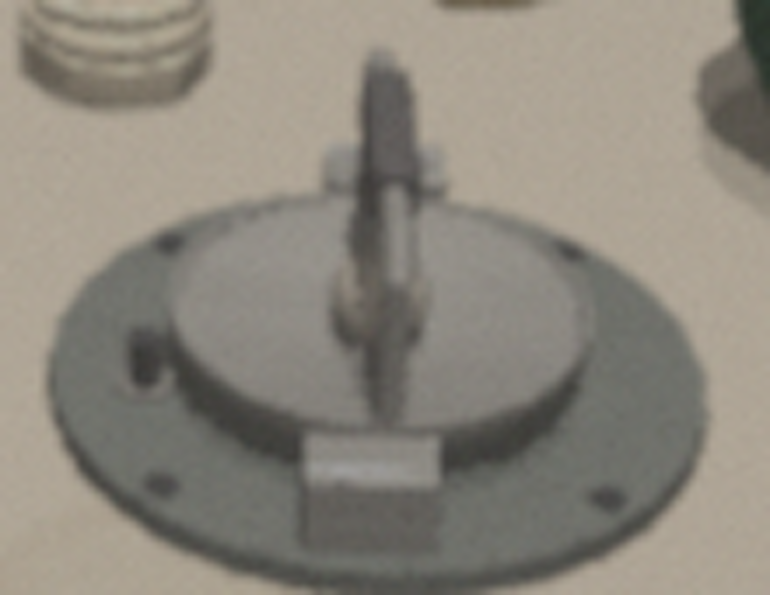

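Top crop: plate spans x 45..548 and y 47..552. The bar ends are at (351,214) and (271,347), the claws at about (424,138) and (180,455), and the pin at about (131,230). In the scene crop the bar runs from (388,70) to (393,180), with the ball visible under it.

```bash
cat > h.py <<'E'
import numpy as np,pickle
from scipy.spatial.transform import Rotation as R
def hit(c,u,v,z):
    K=c["K"];T=c["cam_to_world"]
    d=T[:3,:3]@[(u-K[0,2])/K[0,0],-(v-K[1,2])/K[1,1],-1];o=T[:3,3]
    return o+d*(z-o[2])/d[2]
E
python3 - <<'E'
from h import *
from cell import manip
d=pickle.load(open("c0.pkl","rb"))
t=lambda x,y,z:hit(d["top"],310+(x+.5)/6-.5,212+(y+.5)/6-.5,z)
s=lambda x,y,z:hit(d["scene"],325+(x+.5)/7-.5,220+(y+.5)/7-.5,z)
ctr=np.mean([t(45,299,8),t(548,299,8),t(297,47,8),t(297,552,8)],0)
print("plate",ctr,t(45,299,8)-t(548,299,8),s(49,375,8),s(706,405,8))
a,b=t(351,214,94),t(271,347,94)
print("bar",a,b,(a+b)/2,np.linalg.norm(a-b),np.arctan2(*(a-b)[1::-1]))
a2,b2=s(387,68,94),s(398,178,94)
print("bar scene",a2,b2,(a2+b2)/2)
c1,c2=t(424,138,33),t(180,455,33)
print("claws",c1,c2,(c1+c2)/2,np.arctan2(*(c1-c2)[1::-1]))
p=t(131,228,22)-(c1+c2)/2;print("pin",p,np.arctan2(p[1],p[0]))
o=manip.observe();print(R.from_rotvec(o["eef_rot"]).as_matrix().round(3))
E
```

```text
plate [514.67748837 -40.93124333   8.        ] [  2.23351446 189.33053171   0.        ] [558.09189535  41.65123742   8.        ] [ 447.87813155 -110.12325563    8.        ]
bar [537.03197175 -54.9270454   94.        ] [490.45517355 -25.81495313  94.        ] [513.74357265 -40.37099927  94.        ] 54.926423945572 -0.5586239155067589
bar scene [532.56082122 -55.13288134  94.        ] [483.9033483  -22.48748557  94.        ] [508.23208476 -38.81018346  94.        ]
claws [571.61591634 -87.70920142  33.        ] [455.4404972    4.74344064  33.        ] [513.52820677 -41.48288039  33.        ] -0.672175997912399
pin [ 26.89537526  62.8536679  -11.        ] 1.1664680096698752
[[-0.94   0.342 -0.   ]
 [ 0.342  0.94  -0.001]
 [-0.    -0.001 -1.   ]]
```

send_rows:
  deltas:
    - {"travel": [-0.2,-0.2,0],"roll": 0}
    - {"travel": [-0.41,-0.4,0],"roll": 0}
    - {"travel": [-0.62,-0.61,0],"roll": 0}
    - {"travel": [-0.83,-0.81,0],"roll": 0}

```text
time_s: 0.6
tool_pos: [289.5, 429.0, 226.4]
eef_rot: [-0.545, -3.094, 0.001]
force: [0.7, 0.5, 1.2]
gripper_width: 91.9
finger_force: 0.0
```

send_rows:
  deltas:
    - {"travel": [-0.2,-0.2,0],"roll": 0}
    - {"travel": [-0.41,-0.4,0],"roll": 0}
    - {"travel": [-0.62,-0.61,0],"roll": 0}
    - {"travel": [-0.83,-0.81,0],"roll": 0}

```text
time_s: 1.1
tool_pos: [364.9, 272.3, 226.6]
eef_rot: [-0.545, -3.094, 0.0]
force: [1.0, 0.3, 0.9]
gripper_width: 91.8
finger_force: 0.0
```

send_rows:
  deltas:
    - {"travel": [-0.2,-0.2,0],"roll": 0}
    - {"travel": [-0.41,-0.4,0],"roll": 0}
    - {"travel": [-0.62,-0.61,0],"roll": 0}
    - {"travel": [-0.83,-0.81,0],"roll": 0}

```text
time_s: 1.6
tool_pos: [440.3, 115.7, 226.6]
eef_rot: [-0.545, -3.094, -0.0]
force: [0.2, 1.4, 0.3]
gripper_width: 91.9
finger_force: 0.0
```

send_rows:
  deltas:
    - {"travel": [-0.2,-0.2,0],"roll": 0}
    - {"travel": [-0.41,-0.4,0],"roll": 0}
    - {"travel": [-0.62,-0.61,0],"roll": 0}
    - {"travel": [-0.83,-0.81,0],"roll": 0}
    - {"travel": [-0.83,-0.81,0],"roll": 0}

```text
time_s: 2.22
tool_pos: [516.1, -43.2, 226.5]
eef_rot: [0.554, 3.092, -0.003]
force: [0.1, 0.5, -0.6]
gripper_width: 91.5
finger_force: 0.0
```

send_rows:
  deltas:
    - {"travel": [0,0,0],"roll": 0.06}
    - {"travel": [0,0,0],"roll": 0.12}
    - {"travel": [0,0,0],"roll": 0.18}
    - {"travel": [0,0,0],"roll": 0.24}
    - {"travel": [0,0,0],"roll": 0.3}
    - {"travel": [0,0,0],"roll": 0.36}
    - {"travel": [0,0,0],"roll": 0.42}
    - {"travel": [0,0,0],"roll": 0.48}
    - {"travel": [0,0,0],"roll": 0.54}

```text
time_s: 3.35
tool_pos: [514.9, -38.5, 226.4]
eef_rot: [-2.677, -1.642, 0.001]
force: [0.8, -0.0, -0.3]
gripper_width: 91.4
finger_force: 0.0
```

send_rows:
  deltas:
    - {"travel": [0,0,0],"roll": 0.06}
    - {"travel": [0,0,0],"roll": 0.12}
    - {"travel": [0,0,0],"roll": 0.18}
    - {"travel": [0,0,0],"roll": 0.24}
    - {"travel": [0,0,0],"roll": 0.3}
    - {"travel": [0,0,0],"roll": 0.36}
    - {"travel": [0,0,0],"roll": 0.42}
    - {"travel": [0,0,0],"roll": 0.48}
    - {"travel": [0,0,0],"roll": 0.53}
    - {"travel": [0,0,0],"roll": 0.53}
    - {"travel": [0,0,0],"roll": 0.53}

```text
time_s: 4.72
tool_pos: [515.3, -39.1, 226.5]
eef_rot: [-3.021, 0.861, 0.001]
force: [-0.5, 0.5, -0.2]
gripper_width: 91.7
finger_force: 0.0
```

```bash
cat >> h.py <<'E'
def rel(o,tgt,yaw):
    "shift/turn in move units to bring the TCP to tgt with tool y at angle yaw"
    M=R.from_rotvec(o["eef_rot"]).as_matrix()
    w=yaw-np.arctan2(M[1,1],M[0,1]);w=(w+np.pi)%(2*np.pi)-np.pi
    return (M.T@(np.array(tgt)-o["tool_pos"])/150).round(4),round(-w/np.pi,4)
def show(o):
    M=R.from_rotvec(o["eef_rot"]).as_matrix()
    print(o["time_s"],"q",o["joints"].round(2),"p",o["tool_pos"].round(1),"yaw",np.arctan2(M[1,1],M[0,1]).round(3),"z",M[:,2].round(4),"F",o["force"].round(2),"T",o["wrist_torque"].round(3),"w",o["gripper_width"].round(1),"ff",o["finger_force"])
E
python3 - <<'E'
from h import *
from cell import manip
import cv2
for n in("top","scene"):
    c=manip.camera(n);im=c["image"][:,:,::-1]
    im=im[162:312,260:460] if n=="top" else im[140:310,290:470]
    cv2.imwrite(f"pics/{n}1.png",cv2.resize(im,None,fx=3.2,fy=3.2,interpolation=cv2.INTER_CUBIC))
o=manip.observe();show(o);print(rel(o,[514,-41,120],-2.15))
E
```

```text
Traceback (most recent call last):
  File "h.py", line 14, in show
    print(o["time_s"],"q",o["joints"].round(2),"p",o["tool_pos"].round(1),"yaw",np.arctan2(M[1,1],M[0,1]).round(3),"z",M[:,2].round(4),"F",o["force"].round(2),"T",o["wrist_torque"].round(3),"w",o["gripper_width"].round(1),"ff",o["finger_force"])
                                                                                                                                                                                                  ^^^^^^^^^^^^^^^^^^^^^^^^
AttributeError: 'float' object has no attribute 'round'
```

```bash
sed -i 's/o\["gripper_width"\].round(1)/round(float(o["gripper_width"]),1)/' h.py
python3 - <<'E'
from h import *
from cell import manip
o=manip.observe();show(o);print(rel(o,[513.7,-40.7,66],-2.15))
E
```

```text
4.825 q [-0.88  0.45  1.2   1.89 -0.46  1.12 -1.62] p [515.4 -39.4 226.7] yaw -2.128 z [-0.e+00  5.e-04 -1.e+00] F [0.1  0.07 0.04] T [-0.023  0.222  0.001] w 91.7 ff 0.0
(array([-0.0046,  0.014 ,  1.0713]), np.float64(0.007))
```

send_rows:
  deltas:
    - {"travel": [0,0.01,0.15],"roll": 0.007}
    - {"travel": [-0.005,0.014,0.3],"roll": 0.007}
    - {"travel": [-0.005,0.014,0.45],"roll": 0.007}
    - {"travel": [-0.005,0.014,0.6],"roll": 0.007}
    - {"travel": [-0.005,0.014,0.7],"roll": 0.007}
    - {"travel": [-0.005,0.014,0.8],"roll": 0.007}
    - {"travel": [-0.005,0.014,0.8],"roll": 0.007}
    - {"travel": [-0.005,0.014,0.8],"roll": 0.007}

```text
time_s: 5.82
tool_pos: [514.1, -41.1, 107.2]
eef_rot: [-3.009, 0.901, -0.001]
force: [-0.4, 0.3, -0.1]
gripper_width: 91.7
finger_force: 0.0
```

Run:
```python
from h import *
from cell import manip
import cv2
c=manip.camera("scene");cv2.imwrite("pics/s2.png",cv2.resize(c["image"][140:310,290:470,::-1],None,fx=3.5,fy=3.5,interpolation=cv2.INTER_CUBIC))
o=manip.observe();show(o);print(rel(o,[513.7,-40.7,66],-2.15))
```

```text
5.875 q [-0.73  0.59  1.03  2.03 -0.65  0.9  -1.49] p [514.2 -41.1 107.3] yaw -2.153 z [ 0.001  0.    -1.   ] F [-0.5   0.78 -0.11] T [ 0.071  0.164 -0.004] w 91.8 ff 0.0
(array([-0.0045, -0.0003,  0.2753]), np.float64(-0.0008))
```

View pics/s2.png

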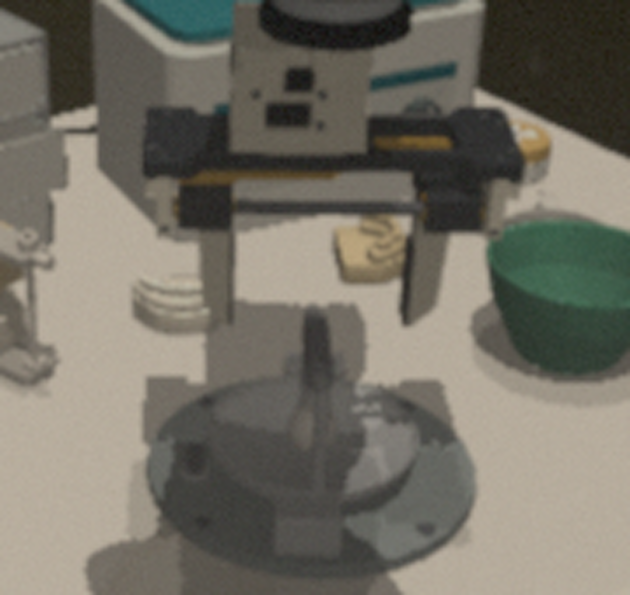

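The open fingers straddle the bar centrally: tips at about (220,322) and (415,322), bar at x≈316. I'll go down and close gently.

send_rows:
  deltas:
    - {"travel": [-0.004,0,0.1],"roll": 0}
    - {"travel": [-0.004,0,0.2],"roll": 0}
    - {"travel": [-0.004,0,0.26],"roll": 0}
    - {"travel": [-0.004,0,0.275],"roll": 0}
    - {"travel": [-0.004,0,0.275],"roll": 0}
    - {"travel": [-0.004,0,0.275],"roll": 0}

```text
time_s: 6.62
tool_pos: [513.5, -40.7, 65.8]
eef_rot: [-3.009, 0.901, -0.001]
force: [-0.5, 0.5, 0.1]
gripper_width: 91.9
finger_force: 0.0
```

send_rows:
  deltas:
    - {"travel": [0,0,0],"roll": 0}
    - {"travel": [0,0,0],"roll": 0}
    - {"travel": [0,0,0],"roll": 0}
    - {"travel": [0,0,0],"roll": 0}
    - {"travel": [0,0,0],"roll": 0}
    - {"travel": [0,0,0],"roll": 0}
  claw: -0.55
  force: 5

```text
time_s: 7.38
tool_pos: [513.2, -40.6, 65.5]
eef_rot: [-3.01, 0.901, -0.0]
force: [-0.0, 0.1, 0.4]
gripper_width: 36.1
finger_force: 0.0
```

send_rows:
  deltas:
    - {"travel": [0,0,0],"roll": 0}
    - {"travel": [0,0,0],"roll": 0}
    - {"travel": [0,0,0],"roll": 0}
    - {"travel": [0,0,0],"roll": 0}
  claw: -0.8
  force: 5

```text
time_s: 7.88
tool_pos: [513.0, -40.6, 65.3]
eef_rot: [3.01, -0.901, -0.001]
force: [-0.8, -0.3, -2.2]
gripper_width: 13.9
finger_force: 5.0
```

Run:
```python
from h import *
from cell import manip
o=manip.observe();show(o)
```

```text
7.875 q [-0.68  0.64  0.96  2.07 -0.73  0.82 -1.43] p [513.  -40.6  65.3] yaw -2.153 z [-5.e-04  1.e-04 -1.e+00] F [-0.83 -0.28 -2.23] T [-0.076  0.23   0.004] w 13.9 ff 4.9997833371162415
```

send_rows:
  deltas:
    - {"travel": [0,0,0],"roll": 0}
    - {"travel": [0,0,0],"roll": 0}
    - {"travel": [0,0,0],"roll": -0.003}
    - {"travel": [0,0,0],"roll": -0.01}
    - {"travel": [0,0,0],"roll": -0.02}
    - {"travel": [0,0,0],"roll": -0.035}
    - {"travel": [0,0,0],"roll": -0.05}
    - {"travel": [0,0,0],"roll": -0.065}
    - {"travel": [0,0,0],"roll": -0.08}
    - {"travel": [0,0,0],"roll": -0.09}
    - {"travel": [0,0,0],"roll": -0.1}
    - {"travel": [0,0,0],"roll": -0.1}
  force: 25

```text
time_s: 9.38
tool_pos: [513.1, -40.5, 65.4]
eef_rot: [-3.113, 0.418, 0.0]
force: [0.1, -0.2, -3.4]
gripper_width: 13.7
finger_force: 25.0
```

Run:
```python
from h import *
from cell import manip
o=manip.observe();show(o)
```

```text
9.375 q [-0.63  0.6   0.87  2.06 -0.66  0.78 -1.19] p [513.1 -40.5  65.4] yaw -1.838 z [-3.e-04  3.e-04 -1.e+00] F [ 0.12 -0.21 -3.41] T [-0.029  0.113 -0.052] w 13.7 ff 24.999286830425262
```

send_rows:
  deltas:
    - {"travel": [0,0,0],"roll": -0.005}
    - {"travel": [0,0,0],"roll": -0.015}
    - {"travel": [0,0,0],"roll": -0.03}
    - {"travel": [0,0,0],"roll": -0.05}
    - {"travel": [0,0,0],"roll": -0.07}
    - {"travel": [0,0,0],"roll": -0.09}
    - {"travel": [0,0,0],"roll": -0.11}
    - {"travel": [0,0,0],"roll": -0.13}
    - {"travel": [0,0,0],"roll": -0.15}
    - {"travel": [0,0,0],"roll": -0.17}
    - {"travel": [0,0,0],"roll": -0.19}
    - {"travel": [0,0,0],"roll": -0.21}
    - {"travel": [0,0,0],"roll": -0.23}
    - {"travel": [0,0,0],"roll": -0.25}
    - {"travel": [0,0,0],"roll": -0.265}
    - {"travel": [0,0,0],"roll": -0.275}
    - {"travel": [0,0,0],"roll": -0.28}
    - {"travel": [0,0,0],"roll": -0.28}

```text
time_s: 11.62
tool_pos: [513.3, -40.7, 65.5]
eef_rot: [-2.996, -0.946, -0.0]
force: [-0.3, 0.3, -3.8]
gripper_width: 13.9
finger_force: 25.0
```

Run:
```python
from h import *
from cell import manip
import cv2
o=manip.observe();show(o)
c=manip.camera("scene");cv2.imwrite("pics/s3.png",cv2.resize(c["image"][180:310,310:450,::-1],None,fx=4.5,fy=4.5,interpolation=cv2.INTER_CUBIC))
```

```text
11.625 q [-0.47  0.52  0.62  2.05 -0.46  0.71 -0.52] p [513.3 -40.7  65.5] yaw -0.959 z [ 1.e-04  0.e+00 -1.e+00] F [-0.28  0.32 -3.8 ] T [-0.111  0.121  0.018] w 13.9 ff 24.999420940876007
```

View pics/s3.png

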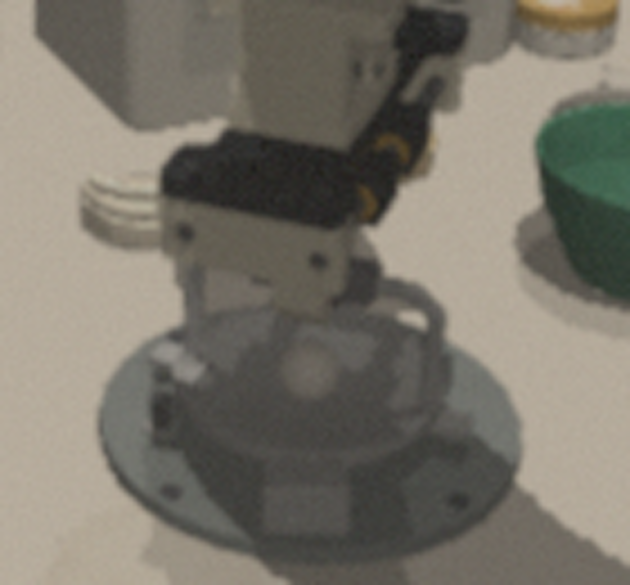

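Ball is centred at (310,370). The lug at about (180,360) is still short of the pin at (163,405). I'll approach slowly.

send_rows:
  deltas:
    - {"travel": [0,0,0],"roll": -0.005}
    - {"travel": [0,0,0],"roll": -0.015}
    - {"travel": [0,0,0],"roll": -0.025}
    - {"travel": [0,0,0],"roll": -0.035}
    - {"travel": [0,0,0],"roll": -0.045}
    - {"travel": [0,0,0],"roll": -0.055}
    - {"travel": [0,0,0],"roll": -0.065}
    - {"travel": [0,0,0],"roll": -0.072}
    - {"travel": [0,0,0],"roll": -0.076}
    - {"travel": [0,0,0],"roll": -0.08}
    - {"travel": [0,0,0],"roll": -0.08}

```text
time_s: 13.05
tool_pos: [513.3, -40.6, 65.5]
eef_rot: [-2.853, -1.315, -0.0]
force: [0.7, -0.1, -4.2]
gripper_width: 13.6
finger_force: 25.0
```

Run:
```python
from h import *
from cell import manip
o=manip.observe();show(o)
```

```text
13.05 q [-0.42  0.5   0.55  2.05 -0.4   0.69 -0.32] p [513.3 -40.6  65.5] yaw -0.707 z [ 0.e+00  1.e-04 -1.e+00] F [ 0.7  -0.07 -4.2 ] T [-0.111  0.096  0.038] w 13.6 ff 24.99946653842926
```

send_rows:
  deltas:
    - {"travel": [0,0,0],"roll": -0.003}
    - {"travel": [0,0,0],"roll": -0.006}
    - {"travel": [0,0,0],"roll": -0.009}
    - {"travel": [0,0,0],"roll": -0.012}
    - {"travel": [0,0,0],"roll": -0.015}
    - {"travel": [0,0,0],"roll": -0.018}
    - {"travel": [0,0,0],"roll": -0.02}
    - {"travel": [0,0,0],"roll": -0.02}

```text
time_s: 14.05
tool_pos: [513.2, -40.6, 65.5]
eef_rot: [-2.811, -1.403, -0.0]
force: [-0.1, -0.0, -4.5]
gripper_width: 14.0
finger_force: 25.0
```

Run:
```python
from h import *
from cell import manip
o=manip.observe();show(o)
```

```text
14.05 q [-0.41  0.5   0.53  2.05 -0.39  0.69 -0.28] p [513.2 -40.6  65.5] yaw -0.645 z [ 0.  0. -1.] F [-0.13 -0.02 -4.49] T [-0.047  0.059  0.029] w 14.0 ff 24.99943971633911
```

send_rows:
  deltas:
    - {"travel": [0,0,0],"roll": -0.002}
    - {"travel": [0,0,0],"roll": -0.004}
    - {"travel": [0,0,0],"roll": -0.006}
    - {"travel": [0,0,0],"roll": -0.008}
    - {"travel": [0,0,0],"roll": -0.008}

```text
time_s: 14.68
tool_pos: [513.3, -40.6, 65.5]
eef_rot: [-2.793, -1.439, -0.0]
force: [-0.0, 0.4, -3.6]
gripper_width: 13.7
finger_force: 25.0
```

Run:
```python
from h import *
from cell import manip
o=manip.observe();show(o)
```

```text
14.675 q [-0.41  0.5   0.52  2.05 -0.38  0.69 -0.26] p [513.3 -40.6  65.5] yaw -0.619 z [ 1.e-04  1.e-04 -1.e+00] F [-0.02  0.37 -3.62] T [-0.068  0.182 -0.005] w 13.7 ff 24.99957025051117
```

send_rows:
  deltas:
    - {"travel": [0,0,0],"roll": -0.002}
    - {"travel": [0,0,0],"roll": -0.004}
    - {"travel": [0,0,0],"roll": -0.006}
    - {"travel": [0,0,0],"roll": -0.008}
    - {"travel": [0,0,0],"roll": -0.008}

```text
time_s: 15.3
tool_pos: [513.2, -40.7, 65.5]
eef_rot: [-2.774, -1.474, -0.0]
force: [-0.6, 0.6, -3.8]
gripper_width: 13.8
finger_force: 25.0
```

Run:
```python
from h import *
from cell import manip
o=manip.observe();show(o)
```

```text
15.3 q [-0.4   0.5   0.52  2.05 -0.38  0.69 -0.24] p [513.2 -40.7  65.5] yaw -0.594 z [-0.e+00  1.e-04 -1.e+00] F [-0.56  0.58 -3.81] T [-0.167  0.118 -0.006] w 13.8 ff 24.999393224716187
```

send_rows:
  deltas:
    - {"travel": [0,0,0],"roll": -0.002}
    - {"travel": [0,0,0],"roll": -0.004}
    - {"travel": [0,0,0],"roll": -0.006}
    - {"travel": [0,0,0],"roll": -0.008}
    - {"travel": [0,0,0],"roll": -0.008}

```text
time_s: 15.92
tool_pos: [513.2, -40.7, 65.5]
eef_rot: [-2.756, -1.508, -0.0]
force: [-0.1, 0.2, -3.7]
gripper_width: 14.2
finger_force: 25.0
```

Run:
```python
from h import *
from cell import manip
import cv2
o=manip.observe();show(o)
c=manip.camera("scene");cv2.imwrite("pics/s4.png",cv2.resize(c["image"][220:290,320:420,::-1],None,fx=7,fy=7,interpolation=cv2.INTER_CUBIC))
```

```text
15.925 q [-0.4   0.5   0.51  2.05 -0.37  0.69 -0.22] p [513.2 -40.7  65.5] yaw -0.569 z [ 0.e+00  1.e-04 -1.e+00] F [-0.06  0.21 -3.74] T [-0.079  0.081 -0.044] w 14.2 ff 24.999502301216125
```

View pics/s4.png

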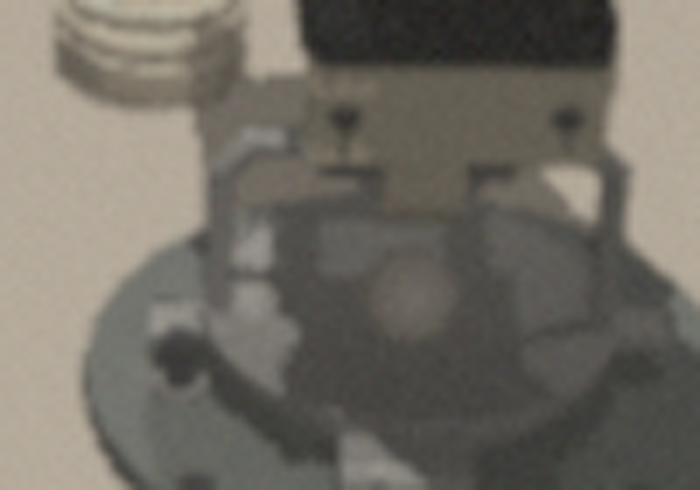

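The lug at (175,315) is almost at the pin (180,350), and the ball is centred at (412,300). I'll continue in small steps.

send_rows:
  deltas:
    - {"travel": [0,0,0],"roll": -0.002}
    - {"travel": [0,0,0],"roll": -0.004}
    - {"travel": [0,0,0],"roll": -0.006}
    - {"travel": [0,0,0],"roll": -0.006}

```text
time_s: 16.48
tool_pos: [513.6, -40.7, 65.6]
eef_rot: [2.741, 1.534, 0.001]
force: [0.9, 0.0, -4.7]
gripper_width: 13.6
finger_force: 25.0
```

Run:
```python
from h import *
from cell import manip
o=manip.observe();show(o)
```

```text
16.475 q [-0.39  0.5   0.5   2.04 -0.37  0.69 -0.2 ] p [513.6 -40.7  65.6] yaw -0.55 z [ 7.e-04 -1.e-04 -1.e+00] F [ 0.91  0.03 -4.71] T [-0.262 -0.245 -0.102] w 13.6 ff 25.006212294101715
```

send_rows:
  deltas:
    - {"travel": [0,0,0],"roll": -0.001}
    - {"travel": [0,0,0],"roll": -0.003}
    - {"travel": [0,0,0],"roll": -0.003}

```text
time_s: 16.85
tool_pos: [513.7, -40.8, 65.6]
eef_rot: [2.734, 1.547, 0.001]
force: [3.2, -0.6, -4.7]
gripper_width: 13.9
finger_force: 25.0
```

Run:
```python
from h import *
from cell import manip
o=manip.observe();show(o)
```

```text
16.85 q [-0.39  0.5   0.5   2.04 -0.37  0.69 -0.2 ] p [513.7 -40.8  65.6] yaw -0.541 z [ 9.e-04 -2.e-04 -1.e+00] F [ 3.25 -0.59 -4.73] T [-0.387 -0.642 -0.228] w 13.9 ff 25.03419667482376
```

Contact is clear: about 3.3 N in the expected direction, with −0.23 N m about z. I'll relax the push a touch and lift.

send_rows:
  deltas:
    - {"travel": [0,0,0],"roll": 0.003}
    - {"travel": [0,0,0],"roll": 0.006}
    - {"travel": [0,0,0],"roll": 0.006}
    - {"travel": [0,0,-0.005],"roll": 0.006}
    - {"travel": [0,0,-0.015],"roll": 0.006}
    - {"travel": [0,0,-0.03],"roll": 0.006}
    - {"travel": [0,0,-0.05],"roll": 0.006}
    - {"travel": [0,0,-0.07],"roll": 0.006}
    - {"travel": [0,0,-0.09],"roll": 0.006}
    - {"travel": [0,0,-0.105],"roll": 0.006}
    - {"travel": [0,0,-0.115],"roll": 0.006}
    - {"travel": [0,0,-0.12],"roll": 0.006}
    - {"travel": [0,0,-0.12],"roll": 0.006}

```text
time_s: 18.48
tool_pos: [513.2, -40.6, 83.5]
eef_rot: [-2.749, -1.521, 0.0]
force: [0.1, -0.8, -3.8]
gripper_width: 14.1
finger_force: 25.0
```

Run:
```python
from h import *
from cell import manip
o=manip.observe();show(o)
```

```text
18.475 q [-0.41  0.47  0.53  2.03 -0.35  0.73 -0.23] p [513.2 -40.6  83.5] yaw -0.56 z [-0.e+00  1.e-04 -1.e+00] F [ 0.05 -0.81 -3.79] T [-0.106  0.08   0.052] w 14.1 ff 24.999423623085022
```

Free, with only the dish's weight on the wrist. I'll lift the rest of the way.

send_rows:
  deltas:
    - {"travel": [0,0,-0.005],"roll": 0}
    - {"travel": [0,0,-0.02],"roll": 0}
    - {"travel": [0,0,-0.045],"roll": 0}
    - {"travel": [0,0,-0.08],"roll": 0}
    - {"travel": [0,0,-0.125],"roll": 0}
    - {"travel": [0,0,-0.175],"roll": 0}
    - {"travel": [0,0,-0.23],"roll": 0}
    - {"travel": [0,0,-0.285],"roll": 0}
    - {"travel": [0,0,-0.34],"roll": 0}
    - {"travel": [0,0,-0.395],"roll": 0}
    - {"travel": [0,0,-0.45],"roll": 0}
    - {"travel": [0,0,-0.505],"roll": 0}
    - {"travel": [0,0,-0.555],"roll": 0}
    - {"travel": [0,0,-0.6],"roll": 0}
    - {"travel": [0,0,-0.635],"roll": 0}
    - {"travel": [0,0,-0.66],"roll": 0}
    - {"travel": [0,0,-0.675],"roll": 0}
    - {"travel": [0,0,-0.68],"roll": 0}
    - {"travel": [0,0,-0.68],"roll": 0}
    - {"travel": [0,0,-0.68],"roll": 0}

```text
time_s: 20.98
tool_pos: [513.2, -40.6, 185.3]
eef_rot: [-2.749, -1.521, 0.0]
force: [0.1, -0.3, -3.5]
gripper_width: 13.8
finger_force: 25.0
```

send_rows:
  deltas:
    - {"travel": [0,0,0],"roll": 0}
    - {"travel": [0,0,0],"roll": 0}
    - {"travel": [0,0,0],"roll": 0}
    - {"travel": [0,0,0],"roll": 0}

```text
time_s: 21.48
tool_pos: [513.2, -40.7, 185.5]
eef_rot: [-2.749, -1.521, -0.0]
force: [1.0, 0.1, -3.7]
gripper_width: 13.6
finger_force: 25.0
```

Run:
```python
from h import *
from cell import manip
import cv2
o=manip.observe();show(o)
c=manip.camera("scene");cv2.imwrite("pics/s5.png",cv2.resize(c["image"][150:310,300:500,::-1],None,fx=3.5,fy=3.5,interpolation=cv2.INTER_CUBIC))
```

```text
21.475 q [-0.49  0.33  0.61  1.93 -0.23  0.95 -0.34] p [513.2 -40.7 185.5] yaw -0.56 z [ 0.  0. -1.] F [ 0.95  0.15 -3.71] T [-0.099  0.078 -0.053] w 13.6 ff 24.999484419822693
```

View pics/s5.png

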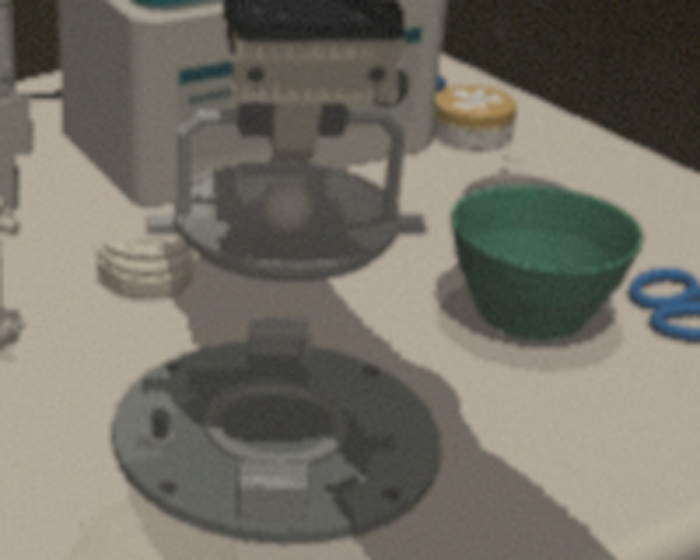

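The dish is out and level, with the lugs at (160,222) and (410,222). The ball is centred at (290,205), and the underside is about 130 mm up.

```bash
python3 -c "
from cell import manip
print(manip.close_job())"
```

```text
the job is handed in; nothing more can be done
None
```

I turned the dish anticlockwise until its lug met the stop pin at about 3 N. I then lifted it out and handed it in held level, with its underside about 130 mm above the worktop and the ball in the middle, at about 21.5 s.

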